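# Fit the keyed bottle carrier on the labelling turntable and load a bottle

### The arm

A 7-joint arm with a two-finger parallel gripper is mounted at the origin on the work surface. World frame = base frame: x ahead of the robot, y to its left, z up, the work surface at z = 0. Lengths are in mm, angles in rad, forces in N, time in s.
With the tool pointing down it reaches from about 425 to 950 mm from the base axis. Payload 4.7 kg.
Tool frame: the origin (TCP) lies midway between the tips of the shut fingers; the grasp point (between the pads) lies 19 mm behind it; z points along the fingers, y is the line along which they close (so a half turn about z gives the same grasp; the last joint's range is limited). The gripper opens to 85 mm and grips with 20 to 120 N. Pads are 22 mm wide; open, the fingers measure 114 mm over their backs; the gripper's body (76 mm by 85 mm) begins 54 mm behind the grasp point. The pads swing forward as they close: fully open they stand 13 mm farther back than shut.
Start: joints at [1.262, 0.469, -0.049, 1.532, 0.024, 1.141, -0.082], TCP at [186.457, -648.754, 231.335] pointing down, gripper open.
Joint ranges: [-2.59, 2.59], [-0.33, 1.99], [-1.39, 1.29], [0.1, 2.45], [-1.04, 4.18], [0.21, 1.99], [-2.66, 2.66]. Speed limits (rad/s): [2.57, 2.57, 3.14, 3.14, 3.14, 3.14, 3.14].

### API

Orientations are given as a 3x3 rotation matrix whose columns are the frame's x, y, z axes.
In Python, from workcell import * gives the robot as it stands. The module is installed in compiled form; this text tells all that it offers.
- The arm moves only by the tool arm_command, never from a script. Its argument "targets" is a list of rows, each a list of 7 numbers: the shift along the world's x, y, z in cm, then the turn, a rotation vector about the world's x, y, z in degrees, then the finger opening in cm, from 0 to 8.54. A call has 1 to 8 rows; each row shifts and turns the commanded pose from where the row before left it; what a row does not reach is not made up. A row lasts 1/12 s, in which the tool goes at most 41.7 mm and 7.16 degrees, less where a joint would pass 70% of its speed; a pose out of reach is approached as far as the arm can. A call with a gripper value outside its range is refused whole. The fingers move at their own pace and stop on an object; "grip_force" is the grip in N (left out, the last holds). Time passes only in rows, so rows that do not move let the fingers close. It gives the time, the measured TCP pose, the force, the opening and the grip force at its end, in the units of the state.
- read_state(): the state, without advancing time (a new reading comes with each control period).
- camera(name): name is "side" or "top"; returns a dict with "image" (480x640x3 uint8, red, green, blue), "z_map" (480x640 float32, mm along the optical axis (not along the pixel's ray), 0 where there is no reading), "K" (3x3 intrinsics, pixels), "k1" (the pictures are not rectified: a ray, as slopes to the right and down, at radius r is drawn at 1 + k1 r^2 times it, then the intrinsics apply), "cam_to_world" (4x4, takes a point from camera to world coordinates). Camera axes: x right, y down, z forward; pixel columns grow to the right and rows downward; lengths in mm; the calibration is good to about 2 mm. A picture is of the moment at which its call begins.
- finish_job(): hands the job in; it is judged then, once.
Trained networks look in a picture, given as the dict that the camera call returned (one of the last four; its "shot" number tells which), for a name from the list of things; names that differ only in an ending like _2 or _b are one class to them, and where a whole thing is asked for, a point or a joint stands for the part that bears it (a point fixed in the world has none). Each returns a list of dicts, best first, with "conf" (0 to 1); they miss things now and then, are a little off and sometimes report something else, mostly with a low value. They report only what shows in the picture. A call takes as long as a camera call. They do not tell look-alikes from the thing itself.
- find_in(target, picture): "location" ([x, y, z] in mm, in world coordinates, good to about 4 mm: the middle of the surface that is visible of it).
- outline_of(target, picture): "region" (480x640 bool, what is visible of it).
- mark_of(target, picture): "location" ([x, y, z] in mm, in world coordinates, good to about 4 mm: a listed point, or the origin of a listed thing).
The state is a dict: "clock": time; "q": joint angles; "dq": joint speeds; "tau": joint torques, N m; "ee_pos": TCP position; "orientation": TCP orientation; "force": force on the tool from outside, world axes, zero at the start; "wrist_torque": the same for the moment, N m; "grip_width": finger opening in mm; "gripper_force": force on a finger pad.
Only numpy, scipy, OpenCV 4.12 (cv2) and the standard library are available. Lean on these libraries where they do the work, as an engineer would, in place of code of your own. Each camera call takes 0.05 s, during which the arm holds its last target. There are 200 camera calls.

### The job

Fit the four-cup bottle carrier onto the turntable's shaft, the right way up, and turn it until its slot finds the key so that it drops fully home, flat on the turntable. Then stand the tall bottle upright in any one of the carrier's cups and let go. Never tip the bottle over, and leave the two squat jars where they are.

Things in the scene. Friction and masses are not known exactly. Their poses are not given: they have to be found in the camera images.
- seat (a point): Top centre of the turntable's flange (68 mm across), on the shaft's axis, 56 mm above the work surface: the carrier's underside comes to rest here. Axes are those of the white housing (170 x 170 x 50 mm, fixed to the work surface, control panel on its -x side), z up
- pin_top (a point): Top of the shaft, 48 mm above the flange; axes as seat. From the flange up: the key, a flat cross bar 44 long, 16 wide, 14 mm high; through it the round pilot pin, 16 mm across, last 6 mm tapered. The shaft is braked and cannot be turned; it stopped at an unmeasured angle: the key's length lies anywhere within 0.9 rad either way of the housing's x axis
- carrier: Grey four-cup bottle carrier, loose, 0.3 to 0.65 kg, lying right way up; origin at the centre of its underside, z up. Square plate 160 x 160 x 16 mm, on its middle a rectangular boss 56 mm along x, 40 mm along y, 64 mm high (top 80 mm above the underside), and four round cups, 52 mm across outside, 46 mm inside, rims 22 mm above the plate
- boss (a point): Middle of the carrier's boss, the place to grip it (40 mm wide across the carrier's y), 48 mm above the underside, on the axis; axes as the carrier's
- foot (a point): Centre of the carrier's underside, axes as the carrier's. Here a slot 48 mm along x (as the boss's longer side), 20 mm along y, 16 mm deep; above it a 19 mm round bore through the boss. The pin centres the carrier; it stops on the key 14 mm above the flange until slot and key agree within about 5 degrees (half a turn apart also fits), then can go down
- cup0 (a point): centre of the floor of a cup, on the -x -y side of the carrier (50 mm along each carrier axis from its middle, 16 mm above its underside)
- cup1 (a point): centre of the floor of a cup, on the -x +y side of the carrier (50 mm along each carrier axis from its middle, 16 mm above its underside)
- cup2 (a point): centre of the floor of a cup, on the +x -y side of the carrier (50 mm along each carrier axis from its middle, 16 mm above its underside)
- cup3 (a point): centre of the floor of a cup, on the +x +y side of the carrier (50 mm along each carrier axis from its middle, 16 mm above its underside)
- bottle_mid (a point): Middle (half-way up) of the tall black bottle, 40 mm across and 130 mm tall with its cap (straight sides up to 98 mm), 0.11 to 0.22 kg, loose, standing upright; it is the only bottle standing alone on the work surface. z up along it
- bottle_foot (a point): Centre of the tall bottle's underside
- jar_a: squat round jar, 54 mm across, 68 mm tall; a bystander, origin under its middle
- jar_b: second squat round jar, same as jar_a; a bystander
- bottle: The tall bottle itself, origin at the centre of its underside
Mind the look-alikes: they are no part of the job. There is more than one size of the bottle; the job needs the largest.

How it is judged (in metres and radians):
On the way, in this order (a step that is already met when the one before it is completed fails the run):
1. the carrier is down on the flange, its slot over the key (horizontal distance between foot and seat below 0.004 m and z of foot in the frame of seat below 0.003 m and angle between foot's own z axis and vertical below 0.04 rad), for 0.2 s.
2. the tall bottle stands in a cup of the seated carrier (all of step 1 and ((horizontal distance between bottle_foot and cup0 below 0.006 m and z of bottle_foot in the frame of carrier between 0.012 and 0.02 m) or (horizontal distance between bottle_foot and cup1 below 0.006 m and z of bottle_foot in the frame of carrier between 0.012 and 0.02 m) or (horizontal distance between bottle_foot and cup2 below 0.006 m and z of bottle_foot in the frame of carrier between 0.012 and 0.02 m) or (horizontal distance between bottle_foot and cup3 below 0.006 m and z of bottle_foot in the frame of carrier between 0.012 and 0.02 m)) and angle between bottle_foot's own z axis and vertical below 0.08 rad), for 0.2 s.
At the end, for the whole second after the job is handed in: The carrier rests on the flange (underside within 3 mm of it, within 4 mm of the shaft's axis, level within 2.3 degrees), the tall bottle stands in one cup (foot within 6 mm of the cup's centre and 4 mm of its floor, upright within 4.6 degrees), both are released and at rest (all of step 2 and contact force between each of carrier, bottle and the fingers below 0.1 N and linear speed of carrier below 0.01 m/s and linear speed of bottle below 0.02 m/s); the robot touches nothing.
It fails at once if the tall bottle is tipped over (more than 40 degrees) (angle between bottle_foot's own z axis and vertical above 0.7 rad).
It fails at once if the jar a is moved by more than 30 mm (distance of jar_a from where it was at the start of the episode above 0.03 m).
It fails at once if the jar b is moved by more than 30 mm (distance of jar_b from where it was at the start of the episode above 0.03 m).
It also fails if it takes over 72 s, if anything falls off the work surface, if the arm or the gripper's body presses on something with over 40 N, if the wrist force passes 120 N, or if a joint passes its speed limit or range.

## Working session

There is one attempt and no reset: what is moved stays moved. The work goes in short steps, Python scripts to look and compute and a tool call to move; the robot and the scene stay as the last step left them, time stands still between calls to the robot, and variables do not carry over. Pictures are saved under pics/ and viewed, at most 10 in all, crops included, and the job is handed in when it is done.

Besides the shell and the picture viewer there is one more tool, called as name(argument=value, ...), one argument or row to a line, values as JSON. arm_command: Moves the arm, as the interface text tells. Its arguments: {"type":"object","properties":{"targets":{"type":"array"},"grip_force":{"type":"number"}},"required":["targets"]}

```bash
mkdir -p pics; cat > h.py <<'E'
from workcell import *
import numpy as np, cv2
def save(c,n,crop=None,s=1):
    im=c["image"][:,:,::-1]
    if crop: im=im[crop[1]:crop[3],crop[0]:crop[2]]
    cv2.imwrite("pics/"+n,cv2.resize(im,None,fx=s,fy=s,interpolation=cv2.INTER_CUBIC))
def world(c,z=None):
    "HxWx3 world points from z_map"
    h,w=c["z_map"].shape; u,v=np.meshgrid(np.arange(w),np.arange(h))
    p=np.stack([u,v],-1).reshape(-1,1,2).astype(float)
    n=cv2.undistortPoints(p,np.array(c["K"],float),np.array([c["k1"],0,0,0.])).reshape(h,w,2)
    d=c["z_map"][...,None]; P=np.concatenate([n*d,d],-1)
    T=np.array(c["cam_to_world"]); W=P@T[:3,:3].T+T[:3,3]; W[c["z_map"]==0]=np.nan
    return W
def pix(c,X):
    T=np.array(c["cam_to_world"]); p=T[:3,:3].T@(np.array(X,float)-T[:3,3])
    q,_=cv2.projectPoints(p.reshape(1,3),np.zeros(3),np.zeros(3),np.array(c["K"],float),np.array([c["k1"],0,0,0.]))
    return q.ravel().round(0)
E
python3 - <<'E'
from h import *
np.set_printoptions(precision=2,suppress=True)
for n in("top","side"):
    c=camera(n); save(c,n+"0.png")
    for t in("seat","pin_top","carrier","boss","cup0","cup3","bottle","bottle_mid","jar_a"):
        print(n,t,[(np.round(r["location"]).tolist(),round(r["conf"],2),pix(c,r["location"]).tolist()) for r in mark_of(t,c)[:4]])
s=read_state();print(s["clock"],s["ee_pos"],s["orientation"],s["grip_width"])
E
```

```text
top seat [([553.0, -257.0, 60.0], 0.85, [462.0, 242.0]), ([525.0, 267.0, 46.0], 0.62, [212.0, 250.0])]
top pin_top [([554.0, -258.0, 107.0], 0.85, [470.0, 240.0])]
top carrier [([527.0, 267.0, 1.0], 0.57, [217.0, 250.0]), ([586.0, 226.0, 14.0], 0.5, [235.0, 223.0])]
top boss [([524.0, 269.0, 45.0], 0.82, [211.0, 250.0]), ([554.0, -258.0, 106.0], 0.31, [469.0, 240.0])]
top cup0 [([586.0, 227.0, 14.0], 0.94, [235.0, 223.0]), ([569.0, 326.0, 15.0], 0.88, [189.0, 230.0]), ([492.0, 216.0, 14.0], 0.86, [238.0, 266.0])]
top cup3 [([586.0, 227.0, 14.0], 0.94, [235.0, 223.0]), ([569.0, 326.0, 15.0], 0.88, [189.0, 230.0]), ([492.0, 216.0, 14.0], 0.86, [238.0, 266.0])]
top bottle [([586.0, -9.0, 1.0], 0.9, [343.0, 226.0]), ([588.0, -92.0, 1.0], 0.81, [380.0, 226.0]), ([524.0, -75.0, 2.0], 0.54, [372.0, 255.0]), ([584.0, 227.0, 16.0], 0.51, [235.0, 224.0])]
top bottle_mid [([592.0, -93.0, 48.0], 0.71, [383.0, 222.0]), ([528.0, -75.0, 51.0], 0.62, [374.0, 252.0])]
top jar_a [([525.0, 267.0, 3.0], 0.72, [217.0, 251.0]), ([382.0, -39.0, -0.0], 0.63, [354.0, 319.0]), ([698.0, -14.0, 4.0], 0.62, [346
[... 548 characters left out ...]
[586.0, 227.0, 13.0], 0.91, [329.0, 215.0]), ([567.0, 325.0, 16.0], 0.78, [318.0, 192.0]), ([468.0, 307.0, 15.0], 0.76, [277.0, 197.0]), ([488.0, 206.0, 19.0], 0.57, [286.0, 219.0])]
side bottle [([522.0, -71.0, -4.0], 0.95, [307.0, 312.0]), ([591.0, -89.0, 2.0], 0.88, [346.0, 315.0]), ([592.0, -8.0, 1.0], 0.56, [342.0, 286.0])]
side bottle_mid [([584.0, -13.0, 66.0], 0.81, [338.0, 261.0]), ([589.0, -90.0, 52.0], 0.58, [346.0, 294.0]), ([530.0, -72.0, 51.0], 0.57, [311.0, 290.0])]
side jar_a [([378.0, -40.0, -3.0], 0.87, [230.0, 303.0]), ([698.0, -18.0, -5.0], 0.72, [397.0, 289.0])]
1.0 [ 186.46 -648.76  231.36] [[ 0.96  0.28  0.  ]
 [ 0.28 -0.96 -0.  ]
 [ 0.    0.   -1.  ]] 85.4752954080977
```

View pics/top0.png

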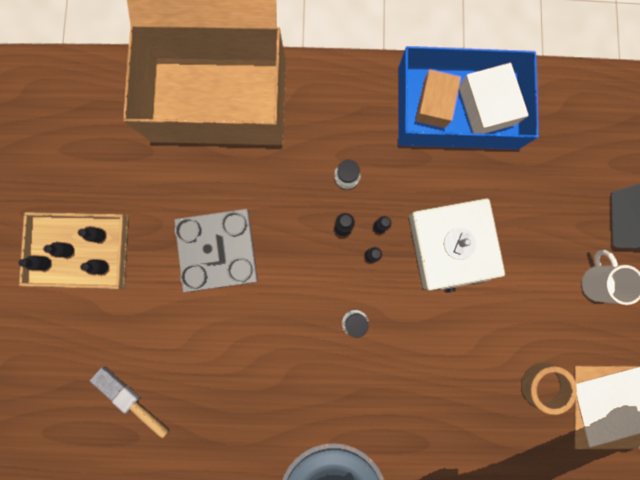

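View pics/side0.png

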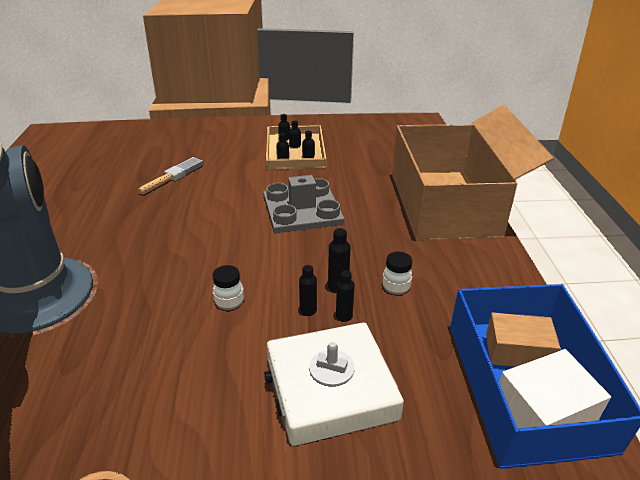

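The top view shows the carrier at (215,250), the turntable at (460,243), and jars at (347,174) and (355,322). There are three standing bottles, at (344,223), (382,225) and (373,255), plus some in a crate at about (75,250). In the side view, the bottle at (339,262) is clearly the tallest of the loose ones. It fits the description, and I'll confirm it with heights and one crop.

```bash
python3 - <<'E'
from h import *
np.set_printoptions(precision=1,suppress=True)
c=camera("top"); W=world(c); save(c,"key.png",(405,195,510,295),5)
s=camera("side"); S=world(s); save(s,"bott.png",(280,220,420,330),5)
def reg(M,xy,r,z0,z1):
    m=(np.hypot(M[...,0]-xy[0],M[...,1]-xy[1])<r)&(M[...,2]>z0)&(M[...,2]<z1); return M[m]
def rect(P): 
    return cv2.minAreaRect(P[:,:2].astype(np.float32))
for M,n in((W,"top"),(S,"side")):
    print(n,"boss top",rect(reg(M,(526,268),60,73,90)),np.median(reg(M,(526,268),60,70,90)[:,2]))
    print("plate",rect(reg(M,(526,268),125,8,48)))
    print("housing top",rect(reg(M,(552,-256),130,42,54)))
    p=reg(M,(552,-256),40,63,75); print("key",len(p),rect(p))
    p=reg(M,(552,-256),40,90,110); print("pin",len(p),p.mean(0))
    for b in((588,-10),(590,-91),(526,-74)):
        p=reg(M,b,38,20,160); print("bottle",b,p[:,2].max(),rect(p)[:2], p[p[:,2]>p[:,2].max()-6].mean(0))
cups=[]
for t in("cup0",):
  for cc in(c,s):
    for r in mark_of(t,cc): print(np.round(r["location"]),round(r["conf"],2))
print([np.round(r["location"]) for cc in (c,s) for r in mark_of("jar_a",cc)])
E
```

```text
top boss top ((526.4179077148438, 267.98095703125), (56.30317306518555, 41.197147369384766), 9.647276878356934) 79.06652297607332
plate ((526.4395141601562, 268.17578125), (160.63873291015625, 163.2649383544922), 9.57357406616211)
housing top ((550.4754638671875, -253.11355590820312), (170.7261962890625, 170.66476440429688), 11.241634368896484)
key 130 ((550.710205078125, -254.25196838378906), (16.821514129638672, 44.535430908203125), 66.71355438232422)
pin 56 [ 550.7 -252.9  100.3]
bottle (588, -10) 133.34600496404732 ((584.105712890625, -8.267196655273438), (38.61603546142578, 38.30396270751953)) [584.6  -8.1 129.7]
bottle (590, -91) 102.82152380201751 ((587.052001953125, -89.11264038085938), (29.179758071899414, 28.812227249145508)) [588.  -89.7  99.4]
bottle (526, -74) 102.56315791111786 ((522.9217529296875, -71.1670150756836), (28.665605545043945, 30.181888580322266)) [523.9 -71.   99.5]
side boss top ((525.8377075195312, 268.2383728027344), (57.66097640991211, 47.15473556518555), 11.048681259155273) 81.04628131321283
plate ((526.209716796875, 267.35357666015625), (161.616271972
[... 297 characters left out ...]
4]
bottle (588, -10) 132.96111284162646 ((583.6076049804688, -14.4075927734375), (33.45799255371094, 39.6634407043457)) [584.4 -11.5 130.6]
bottle (590, -91) 103.31617883778847 ((586.27490234375, -94.3373794555664), (27.083303451538086, 29.94586181640625)) [587.4 -92.1 100.8]
bottle (526, -74) 103.86851829500074 ((521.798583984375, -76.38031005859375), (24.781362533569336, 31.15132713317871)) [523.5 -73.5 101.1]
[489. 215.  13.] 0.92
[572. 329.  15.] 0.92
[585. 227.  15.] 0.79
[470. 312.  15.] 0.68
[527. 272.   2.] 0.19
[472. 308.  14.] 0.94
[563. 327.  19.] 0.84
[487. 208.  20.] 0.83
[array([380., -40.,  -1.]), array([698., -10.,   2.]), array([378., -40.,  -2.]), array([699., -18.,  -3.])]
```

View pics/key.png

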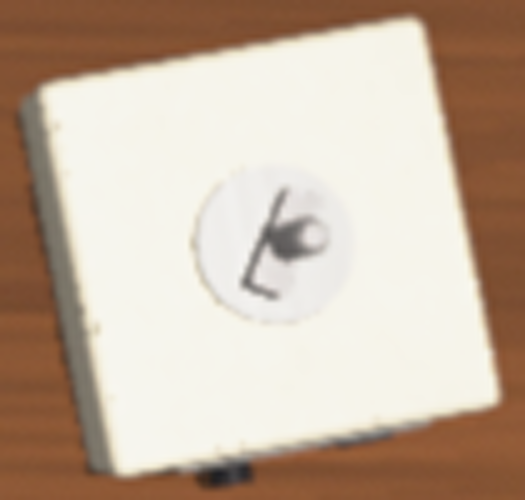

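View pics/bott.png

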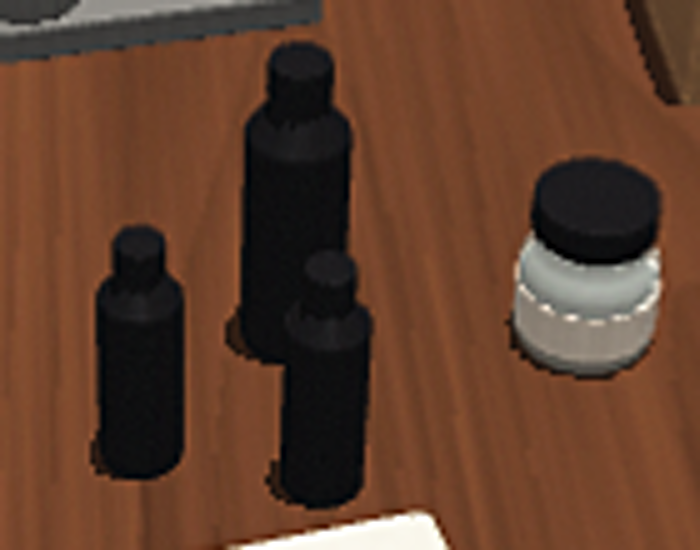

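The tall bottle is the one at (344,223) in the top view. It measures about 130 mm, the other two loose ones about 100 mm, and the crop agrees. The key lies at about -22° in the world and the carrier is at +9.6°. Moving to the carrier now.

arm_command(
  targets=[
    [2.4,2.9,0,0,0,0,8.5],
    [2.4,2.9,0,0,0,0,8.5],
    [2.4,2.9,0,0,0,0,8.5],
    [2.4,2.9,0,0,0,0,8.5],
    [2.4,2.9,0,0,0,0,8.5],
    [2.4,2.9,0,0,0,0,8.5],
    [2.4,2.9,0,0,0,0,8.5],
    [2.4,2.9,0,0,0,0,8.5],
  ],
)

```text
clock: 1.97
ee_pos: [379.3, -415.3, 231.6]
orientation: [[0.961, 0.276, 0.0], [0.276, -0.961, -0.001], [0.0, 0.001, -1.0]]
force: [0.4, -0.2, 0.5]
grip_width: 85.4
gripper_force: 0.0
```

arm_command(
  targets=[
    [2.4,2.9,0,0,0,0,8.5],
    [2.4,2.9,0,0,0,0,8.5],
    [2.4,2.9,0,0,0,0,8.5],
    [0.5,3.7,0,0,0,0,8.5],
    [0.5,3.7,0,0,0,0,8.5],
    [0.5,3.7,0,0,0,0,8.5],
    [0.5,3.7,0,0,0,0,8.5],
    [0.5,3.7,0,0,0,0,8.5],
  ],
)

```text
clock: 2.63
ee_pos: [475.5, -143.0, 231.6]
orientation: [[0.961, 0.276, 0.001], [0.276, -0.961, -0.0], [0.001, 0.001, -1.0]]
force: [1.2, -0.1, -0.7]
grip_width: 85.2
gripper_force: 0.0
```

arm_command(
  targets=[
    [0.5,3.7,0,0,0,0,8.5],
    [0.5,3.7,0,0,0,0,8.5],
    [0.5,3.7,0,0,0,0,8.5],
    [0.5,3.7,0,0,0,0,8.5],
    [0.5,3.7,0,0,0,0,8.5],
    [0.5,3.7,0,0,0,0,8.5],
    [0.5,3.7,0,0,0,-3.3,8.5],
    [0.5,3.7,0,0,0,-3.3,8.5],
  ],
)

```text
clock: 3.3
ee_pos: [515.5, 152.9, 231.6]
orientation: [[0.987, 0.161, 0.001], [0.161, -0.987, -0.0], [0.001, 0.0, -1.0]]
force: [0.8, -0.1, 0.1]
grip_width: 84.8
gripper_force: 0.0
```

```bash
cat >> h.py <<'E'
def st():
    s=read_state(); R=np.array(s["orientation"])
    print("t",round(s["clock"],2),"p",np.round(s["ee_pos"],1),"yaw_y",round(np.degrees(np.arctan2(R[1,1],R[0,1])),2),"tilt",np.round(R[:2,2],3),"F",np.round(s["force"],1),"M",np.round(s["wrist_torque"],2),"w",round(s["grip_width"],1),"g",round(s["gripper_force"],1),"q7",np.round(s["q"],2)[6])
E
python3 -c "from h import *;st()"
```

```text
t 3.3 p [515.5 152.9 231.6] yaw_y -80.74 tilt [ 0.001 -0.   ] F [ 0.8 -0.1  0.1] M [-0.06 -0.   -0.02] w 84.8 g 0.0 q7 -1.92
```

arm_command(
  targets=[
    [0.3,3.5,0,0,0,0.3,8.5],
    [0.3,3.5,0,0,0,0,8.5],
    [0.3,3.0,-1,0,0,0,8.5],
    [0.2,1.5,-3,0,0,0,8.5],
    [0,0,-3.5,0,0,0,8.5],
    [0,0,-3.5,0,0,0,8.5],
    [0,0,-2.5,0,0,0,8.5],
    [0,0,0,0,0,0,8.5],
  ],
)

```text
clock: 3.97
ee_pos: [523.2, 264.0, 91.0]
orientation: [[0.986, 0.169, -0.009], [0.169, -0.986, -0.005], [-0.01, 0.004, -1.0]]
force: [-1.2, 0.1, -0.7]
grip_width: 85.1
gripper_force: 0.0
```

```bash
python3 -c "from h import *;st()"
```

```text
t 3.97 p [523.2 264.   91. ] yaw_y -80.25 tilt [-0.009 -0.005] F [-1.2  0.1 -0.7] M [-0.02 -0.02 -0.01] w 85.1 g 0.0 q7 -2.21
```

arm_command(
  targets=[
    [0,0,0,0,0,0,8.5],
    [0,0,0,0,0,0,8.5],
  ],
)

```text
clock: 4.13
ee_pos: [527.6, 267.1, 98.0]
orientation: [[0.986, 0.169, 0.003], [0.169, -0.986, 0.001], [0.003, -0.001, -1.0]]
force: [-0.4, 0.9, 0.6]
grip_width: 85.1
gripper_force: 0.0
```

```bash
python3 -c "from h import *;st()"
```

```text
t 4.13 p [527.6 267.1  98. ] yaw_y -80.27 tilt [0.003 0.001] F [-0.4  0.9  0.6] M [ 0.02  0.04 -0.03] w 85.1 g 0.0 q7 -2.21
```

arm_command(
  targets=[
    [-0.1,0.1,-2,0,0,0,8.5],
    [0,0,-2,0,0,0,8.5],
    [0,0,-1.7,0,0,0,8.5],
    [0,0,-1,0,0,0,8.5],
    [0,0,0,0,0,0,8.5],
    [0,0,0,0,0,0,3.5],
    [0,0,0,0,0,0,3.5],
    [0,0,0,0,0,0,3.5],
  ],
  grip_force=80,
)

```text
clock: 4.8
ee_pos: [526.5, 267.8, 30.9]
orientation: [[0.986, 0.169, 0.003], [0.169, -0.986, 0.001], [0.003, -0.001, -1.0]]
force: [-0.7, 1.4, -0.2]
grip_width: 51.1
gripper_force: 0.0
```

arm_command(
  targets=[
    [0,0,0,0,0,0,3.5],
    [0,0,0,0,0,0,3.5],
    [0,0,0,0,0,0,3.5],
    [0,0,0,0,0,0,3.5],
  ],
)

```text
clock: 5.13
ee_pos: [526.4, 268.1, 30.8]
orientation: [[0.986, 0.169, 0.002], [0.169, -0.986, 0.001], [0.003, -0.001, -1.0]]
force: [-0.5, 0.1, 6.9]
grip_width: 39.1
gripper_force: 82.3
```

```bash
python3 -c "from h import *;st()"
```

```text
t 5.13 p [526.4 268.1  30.8] yaw_y -80.27 tilt [0.002 0.001] F [-0.5  0.1  6.9] M [ 0.03  0.16 -0.04] w 39.1 g 82.3 q7 -2.26
```

arm_command(
  targets=[
    [0,0,1,0,0,0,3.5],
    [0,0,2,0,0,0,3.5],
    [0,0,3,0,0,0,3.5],
    [0,0,3,0,0,0,3.5],
    [0,0,3,0,0,0,3.5],
    [0,0,3,0,0,0,3.5],
    [0,0,2,0,0,0,3.5],
    [0,-1,0,0,0,0,3.5],
  ],
)

```text
clock: 5.8
ee_pos: [526.6, 260.8, 204.1]
orientation: [[0.985, 0.172, 0.007], [0.172, -0.985, 0.006], [0.008, -0.004, -1.0]]
force: [0.9, 1.7, -3.8]
grip_width: 39.1
gripper_force: 81.6
```

```bash
python3 -c "from h import *;st()"
```

```text
t 5.8 p [526.6 260.8 204.1] yaw_y -80.08 tilt [0.007 0.006] F [ 0.9  1.7 -3.8] M [ 0.18 -0.09 -0.04] w 39.1 g 81.6 q7 -2.13
```

arm_command(
  targets=[
    [0,-2,0,0,0,-2,3.5],
    [0.2,-3,0,0,0,-3,3.5],
    [0.2,-3,0,0,0,-3,3.5],
    [0.2,-3,0,0,0,-3,3.5],
    [0.2,-3,0,0,0,-3,3.5],
    [0.2,-3,0,0,0,-3,3.5],
    [0.2,-3,0,0,0,-3,3.5],
    [0.2,-3,0,0,0,-3,3.5],
  ],
)

```text
clock: 6.47
ee_pos: [537.1, 24.4, 197.1]
orientation: [[0.973, -0.233, -0.005], [-0.233, -0.973, -0.001], [-0.004, 0.002, -1.0]]
force: [0.8, 1.0, -5.8]
grip_width: 39.2
gripper_force: 81.4
```

arm_command(
  targets=[
    [0.2,-3,0,0,0,-3,3.5],
    [0.2,-3,0,0,0,-3,3.5],
    [0.2,-3,0,0,0,-3,3.5],
    [0.2,-3,0,0,0,0,3.5],
    [0.2,-3,0,0,0,0,3.5],
    [0,-3,0,0,0,0,3.5],
    [0,-3,0,0,0,0,3.5],
    [0,-2,0,0,0,0,3.5],
  ],
)

```text
clock: 7.13
ee_pos: [546.3, -207.2, 196.7]
orientation: [[0.924, -0.383, -0.005], [-0.383, -0.924, -0.001], [-0.005, 0.003, -1.0]]
force: [-0.6, -0.7, -4.4]
grip_width: 39.2
gripper_force: 81.5
```

arm_command(
  targets=[
    [0,-2,0,0,0,0,3.5],
    [0,-1.7,0,0,0,0,3.5],
    [0,0,0,0,0,0,3.5],
    [0,0,0,0,0,0,3.5],
    [0,0,0,0,0,0,3.5],
  ],
)

```text
clock: 7.55
ee_pos: [548.1, -238.8, 197.7]
orientation: [[0.926, -0.379, -0.003], [-0.379, -0.926, 0.002], [-0.004, -0.001, -1.0]]
force: [0.1, 1.0, -4.8]
grip_width: 39.2
gripper_force: 81.5
```

```bash
python3 - <<'E'
from h import *
st()
c=camera("side"); W=world(c); save(c,"over.png",(180,180,500,450),2)
c=camera("top"); W=world(c)
x,y,_=read_state()["ee_pos"]
m=(np.hypot(W[...,0]-x,W[...,1]-y)<125)&(W[...,2]>150)&(W[...,2]<210)
P=W[m]; print(P[:,2].min(),np.median(P[:,2]),cv2.minAreaRect(P[:,:2].astype(np.float32)))
E
```

```text
t 7.55 p [ 548.1 -238.8  197.7] yaw_y -112.25 tilt [-0.003  0.002] F [ 0.1  1.  -4.8] M [ 0.07 -0.05 -0.01] w 39.2 g 81.5 q7 -1.7
164.4463572503564 183.2095604384582 ((548.8768310546875, -238.96363830566406), (161.3988037109375, 161.8346710205078), 67.4820327758789)
```

View pics/over.png

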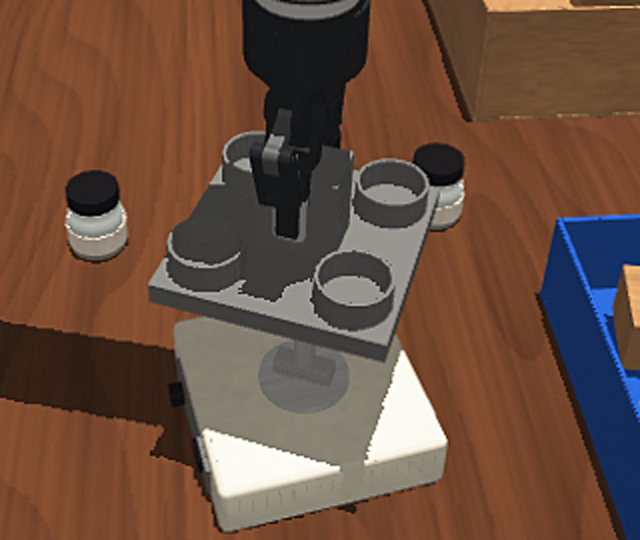

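The picture shows the carrier level in the gripper, just above and slightly to the +y side of the shaft (pin at about (300,350) in the crop). Next I'll centre it and lower to just above the pin.

arm_command(
  targets=[
    [0.1,-0.8,0,0,0,0,3.5],
    [0.1,-0.7,-1,0,0,0,3.5],
    [0,0,-2,0,0,0,3.5],
    [0,0,-2,0,0,0,3.5],
    [0,0,-0.8,0,0,0,3.5],
    [0,0,0,0,0,0,3.5],
    [0,0,0,0,0,0,3.5],
    [0,0,0,0,0,0,3.5],
  ],
)

```text
clock: 8.32
ee_pos: [552.4, -255.1, 142.4]
orientation: [[0.925, -0.379, 0.002], [-0.379, -0.925, -0.001], [0.002, 0.0, -1.0]]
force: [0.5, -0.1, -5.1]
grip_width: 38.9
gripper_force: 81.5
```

```bash
python3 - <<'E'
from h import *
st()
c=camera("top"); W=world(c)
x,y,z=read_state()["ee_pos"]
for a,b in((-40,15),):
    P=W[(np.hypot(W[...,0]-x,W[...,1]-y)<125)&(W[...,2]>z+a)&(W[...,2]<z+b)]; print(cv2.minAreaRect(P[:,:2].astype(np.float32)))
E
```

```text
t 8.32 p [ 552.4 -255.1  142.4] yaw_y -112.26 tilt [ 0.002 -0.001] F [ 0.5 -0.1 -5.1] M [-0.01 -0.03 -0.  ] w 38.9 g 81.5 q7 -1.7
((552.6666259765625, -255.74598693847656), (161.1829071044922, 161.35726928710938), 67.42807006835938)
```

arm_command(
  targets=[
    [-0.17,0.1,-0.5,0,0,0,3.5],
    [0,0,-0.5,0,0,0,3.5],
    [0,0,-0.5,0,0,0,3.5],
    [0,0,-0.3,0,0,0,3.5],
    [0,0,0,0,0,0,3.5],
    [0,0,0,0,0,0,3.5],
  ],
)

```text
clock: 8.87
ee_pos: [549.6, -253.7, 123.0]
orientation: [[0.925, -0.379, -0.001], [-0.379, -0.925, 0.0], [-0.001, 0.0, -1.0]]
force: [-0.2, -0.3, -4.9]
grip_width: 39.1
gripper_force: 81.6
```

```bash
python3 -c "from h import *;st()"
```

```text
t 8.87 p [ 549.6 -253.7  123. ] yaw_y -112.27 tilt [-0.001  0.   ] F [-0.2 -0.3 -4.9] M [ 0.03 -0.03  0.02] w 39.1 g 81.6 q7 -1.7
```

arm_command(
  targets=[
    [0.08,-0.05,-0.3,0,0,0,3.5],
    [0,0,-0.4,0,0,0,3.5],
    [0,0,-0.4,0,0,0,3.5],
    [0,0,0,0,0,0,3.5],
    [0,0,0,0,0,0,3.5],
  ],
)

```text
clock: 9.28
ee_pos: [550.3, -254.1, 111.9]
orientation: [[0.925, -0.379, -0.001], [-0.379, -0.925, 0.0], [-0.001, 0.0, -1.0]]
force: [-0.4, -0.2, -5.0]
grip_width: 39.3
gripper_force: 81.5
```

```bash
python3 -c "from h import *;st()"
```

```text
t 9.28 p [ 550.3 -254.1  111.9] yaw_y -112.27 tilt [-0.001  0.   ] F [-0.4 -0.2 -5. ] M [-0.01 -0.04 -0.07] w 39.3 g 81.5 q7 -1.71
```

The pin has entered the bore without any contact force. Lowering further.

arm_command(
  targets=[
    [0,0,-0.4,0,0,0,3.5],
    [0,0,-0.4,0,0,0,3.5],
    [0,0,-0.4,0,0,0,3.5],
    [0,0,-0.3,0,0,0,3.5],
    [0,0,0,0,0,0,3.5],
  ],
)

```text
clock: 9.7
ee_pos: [549.9, -254.0, 96.3]
orientation: [[0.925, -0.379, -0.002], [-0.379, -0.925, 0.001], [-0.002, 0.0, -1.0]]
force: [0.5, -0.4, -5.2]
grip_width: 39.1
gripper_force: 81.6
```

```bash
python3 -c "from h import *;st()"
```

```text
t 9.7 p [ 549.9 -254.    96.3] yaw_y -112.27 tilt [-0.002  0.001] F [ 0.5 -0.4 -5.2] M [-0.03 -0.06 -0.01] w 39.1 g 81.6 q7 -1.71
```

arm_command(
  targets=[
    [0,0,-0.3,0,0,0,3.5],
    [0,0,-0.3,0,0,0,3.5],
    [0,0,-0.2,0,0,0,3.5],
    [0,0,-0.1,0,0,0,3.5],
    [0,0,0,0,0,0,3.5],
  ],
)

```text
clock: 10.12
ee_pos: [550.4, -254.2, 88.0]
orientation: [[0.925, -0.379, -0.001], [-0.379, -0.925, 0.0], [-0.001, 0.0, -1.0]]
force: [-0.2, 0.5, -5.4]
grip_width: 39.3
gripper_force: 81.6
```

```bash
python3 -c "from h import *;st()"
```

```text
t 10.12 p [ 550.4 -254.2   88. ] yaw_y -112.27 tilt [-0.001  0.   ] F [-0.2  0.5 -5.4] M [ 0.02 -0.04 -0.03] w 39.3 g 81.6 q7 -1.71
```

Nearly home. I'll push down lightly to find the flange.

arm_command(
  targets=[
    [0,0,-0.1,0,0,0,3.5],
    [0,0,-0.1,0,0,0,3.5],
    [0,0,0,0,0,0,3.5],
    [0,0,0,0,0,0,3.5],
  ],
)

```text
clock: 10.45
ee_pos: [550.7, -254.4, 86.9]
orientation: [[0.925, -0.379, 0.001], [-0.379, -0.925, -0.0], [0.001, 0.0, -1.0]]
force: [-2.1, 0.2, 0.3]
grip_width: 39.4
gripper_force: 81.9
```

```bash
python3 -c "from h import *;st()"
```

```text
t 10.45 p [ 550.7 -254.4   86.9] yaw_y -112.27 tilt [ 0.001 -0.   ] F [-2.1  0.2  0.3] M [0.12 0.26 0.04] w 39.4 g 81.9 q7 -1.71
```

Contact is at the expected home height. I'll release, rise, and check the seating from above on the way to the bottle.

arm_command(
  targets=[
    [0,0,0,0,0,0,8],
    [0,0,0,0,0,0,8],
    [0,0,0,0,0,0,8],
    [0,0,0,0,0,0,8],
    [0,0,2,0,0,0,8],
    [0,0,3,0,0,0,8],
    [0,0,3,0,0,0,8],
    [0,0,3,0,0,0,8],
  ],
)

```text
clock: 11.12
ee_pos: [550.5, -254.1, 197.6]
orientation: [[0.925, -0.379, -0.0], [-0.379, -0.925, 0.0], [-0.0, -0.0, -1.0]]
force: [1.1, 0.2, 0.1]
grip_width: 80.0
gripper_force: 0.0
```

arm_command(
  targets=[
    [0,2,2,0,0,0,7],
    [0.4,3,0,0,0,0,6.5],
    [0.4,3,0,0,0,0,6.5],
    [0.4,3,0,0,0,0,6.5],
    [0.4,3,0,0,0,0,6.5],
    [0.4,3,0,0,0,0,6.5],
    [0.4,3,0,0,0,0,6.5],
    [0,1,0,0,0,0,6.5],
  ],
)

```text
clock: 11.78
ee_pos: [575.2, -38.1, 216.8]
orientation: [[0.928, -0.372, 0.002], [-0.372, -0.928, 0.003], [0.0, -0.003, -1.0]]
force: [-0.1, 0.6, 1.1]
grip_width: 64.9
gripper_force: 0.0
```

```bash
python3 - <<'E'
from h import *
st()
for n in("top","side"):
    c=camera(n); W=world(c); save(c,"seated_"+n+".png",(380,180,540,300) if n=="top" else (230,230,430,450),4 if n=="top" else 2.5)
    d=np.hypot(W[...,0]-550.5,W[...,1]+254.3)
    P=W[(d<125)&(W[...,2]>62)&(W[...,2]<145)]; print(n,cv2.minAreaRect(P[:,:2].astype(np.float32)))
    P=W[(d<45)&(W[...,2]>128)&(W[...,2]<145)]; print("boss",len(P),np.median(P,axis=0),cv2.minAreaRect(P[:,:2].astype(np.float32)))
    P=W[(d<100)&(W[...,2]>64)&(W[...,2]<80)]
    A=np.c_[P[:,:2]-[550.5,-254.3],np.ones(len(P))]; print("plate plane",np.linalg.lstsq(A,P[:,2],rcond=None)[0])
    for r in mark_of("cup0",c): print(np.round(r["location"]),round(r["conf"],2))
    p=W[(np.hypot(W[...,0]-584,W[...,1]+10)<28)&(W[...,2]>115)]
    print("cap",p.mean(0) if len(p) else None)
E
```

```text
t 11.78 p [575.2 -38.1 216.8] yaw_y -111.86 tilt [0.002 0.003] F [-0.1  0.6  1.1] M [0.08 0.01 0.03] w 64.9 g 0.0 q7 -2.06
top ((547.6394653320312, -262.9601745605469), (144.17327880859375, 162.2118377685547), 68.3590087890625)
boss 584 [ 550.76799479 -254.86692246  135.46245126] ((550.8654174804688, -255.6984405517578), (41.642250061035156, 57.01368713378906), 67.52046203613281)
plate plane [-9.12971491e-04  1.70364241e-03  7.19516391e+01]
[ 621. -228.   72.] 0.92
[ 489. -278.   70.] 0.91
[ 583. -322.   74.] 0.76
[585. -10.  -1.] 0.5
cap [581.52731675  -8.99186429 519.94952182]
side ((550.0419311523438, -255.15679931640625), (164.0648193359375, 161.22805786132812), 67.18955993652344)
boss 959 [ 550.48900935 -259.08108393  136.16511816] ((550.7788696289062, -254.98130798339844), (43.44217300415039, 57.288536071777344), 69.07768249511719)
plate plane [2.70531518e-03 1.06464736e-02 7.31502445e+01]
[ 528. -191.   71.] 0.77
[ 583. -319.   73.] 0.64
[ 614. -227.   72.] 0.59
[ 486. -289.   75.] 0.58
cap [589.45526822 -14.06058936 216.50570073]
```

View pics/seated_side.png

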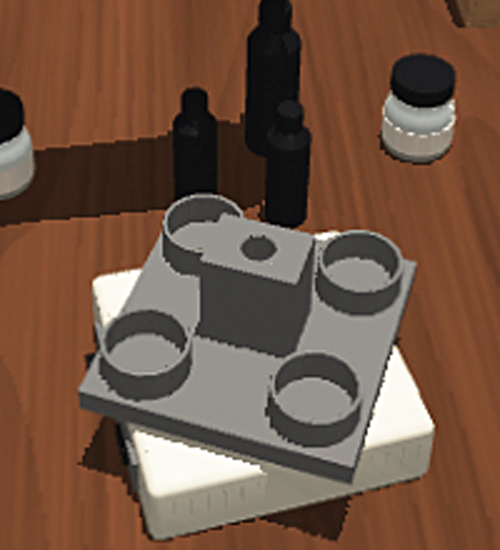

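The crop shows the carrier sitting flat on the turntable. The boss top is at 136 mm and the plate top at about 72 mm, so it is fully home. Next is the bottle.

arm_command(
  targets=[
    [0.4,1.5,-1,0,0,0,6.5],
    [0.4,1.3,-2,0,0,0,6.5],
    [0,0,-2,0,0,0,6.5],
    [0,0,0,0,0,0,6.5],
    [0,0,0,0,0,0,6.5],
    [0,0,0,0,0,0,6.5],
  ],
)

```text
clock: 12.48
ee_pos: [583.1, -18.4, 167.2]
orientation: [[0.924, -0.382, 0.001], [-0.382, -0.924, -0.001], [0.001, 0.0, -1.0]]
force: [0.1, -0.7, -0.3]
grip_width: 65.1
gripper_force: 0.0
```

```bash
python3 -c "from h import *;st()"
```

```text
t 12.48 p [583.1 -18.4 167.2] yaw_y -112.44 tilt [ 0.001 -0.001] F [ 0.1 -0.7 -0.3] M [ 0.03 -0.02  0.  ] w 65.1 g 0.0 q7 -2.13
```

arm_command(
  targets=[
    [0.1,0.9,0,0,0,0,6.5],
    [0,0,-1,0,0,0,6.5],
    [0,0,-2,0,0,0,6.5],
    [0,0,-2,0,0,0,6.5],
    [0,0,-2,0,0,0,6.5],
    [0,0,-2,0,0,0,6.5],
    [0,0,-1.3,0,0,0,6.5],
    [0,0,0,0,0,0,6.5],
  ],
)

```text
clock: 13.15
ee_pos: [581.5, -7.2, 60.5]
orientation: [[0.926, -0.378, -0.005], [-0.378, -0.926, -0.0], [-0.005, 0.002, -1.0]]
force: [0.0, -0.4, -0.5]
grip_width: 64.7
gripper_force: 0.0
```

arm_command(
  targets=[
    [0,0,0,0,0,0,6.5],
    [0,0,0,0,0,0,3.5],
    [0,0,0,0,0,0,3.5],
    [0,0,0,0,0,0,3.5],
    [0,0,0,0,0,0,3.5],
    [0,0,0,0,0,0,3.5],
    [0,0,0,0,0,0,3.5],
  ],
  grip_force=30,
)

```text
clock: 13.73
ee_pos: [584.6, -7.4, 64.7]
orientation: [[0.925, -0.379, 0.003], [-0.379, -0.925, -0.0], [0.003, -0.001, -1.0]]
force: [-0.6, -0.4, 5.5]
grip_width: 39.1
gripper_force: 30.5
```

```bash
python3 -c "from h import *;st()"
```

```text
t 13.73 p [584.6  -7.4  64.7] yaw_y -112.28 tilt [ 0.003 -0.   ] F [-0.6 -0.4  5.5] M [-0.09  0.17  0.07] w 39.1 g 30.5 q7 -2.2
```

arm_command(
  targets=[
    [0,0,1,0,0,0,3.5],
    [0,0,2,0,0,0,3.5],
    [0,0,3,0,0,0,3.5],
    [0,0,3,0,0,0,3.5],
    [0,0,3,0,0,0,3.5],
    [0,0,2,0,0,0,3.5],
    [-0.4,-1.2,0,0,0,0,3.5],
    [-0.8,-2.4,0,0,0,0,3.5],
  ],
)

```text
clock: 14.4
ee_pos: [572.5, -40.1, 205.0]
orientation: [[0.928, -0.373, 0.004], [-0.373, -0.928, 0.002], [0.003, -0.003, -1.0]]
force: [-0.1, -0.7, -1.8]
grip_width: 38.9
gripper_force: 30.6
```

arm_command(
  targets=[
    [-0.8,-2.4,0,0,0,0,3.5],
    [-0.8,-2.4,0,0,0,0,3.5],
    [-0.8,-2.4,0,0,0,0,3.5],
    [-0.8,-2.4,0,0,0,0,3.5],
    [-0.8,-2.4,0,0,0,0,3.5],
    [-0.5,-1.4,0,0,0,0,3.5],
    [0,0,0,0,0,0,3.5],
    [0,0,0,0,0,0,3.5],
  ],
)

```text
clock: 15.07
ee_pos: [525.4, -178.1, 202.5]
orientation: [[0.924, -0.381, -0.002], [-0.381, -0.924, 0.001], [-0.002, 0.0, -1.0]]
force: [0.9, 1.1, -0.5]
grip_width: 39.0
gripper_force: 30.5
```

```bash
python3 - <<'E'
from h import *
st()
c=camera("side"); W=world(c); save(c,"carry.png",(230,130,430,430),2)
for r in mark_of("bottle_foot",c)[:3]+mark_of("bottle_mid",c)[:3]: print(np.round(r["location"]),round(r["conf"],2))
x,y,z=read_state()["ee_pos"]
for n in("side","top"):
    if n=="top": c=camera("top"); W=world(c)
    d=np.hypot(W[...,0]-x,W[...,1]-y)
    for a in(-60,-45,-30,-15):
        P=W[(d<30)&(abs(W[...,2]-z-a)<7)]
        if len(P)>5:print(n,a,len(P),np.median(P,axis=0),P.min(0),P.max(0))
E
```

```text
t 15.07 p [ 525.4 -178.1  202.5] yaw_y -112.41 tilt [-0.002  0.001] F [ 0.9  1.1 -0.5] M [-0.03  0.02  0.05] w 39.0 g 30.5 q7 -1.8
[ 528. -176.  136.] 0.98
[588. -90.  -1.] 0.84
[526. -72.   0.] 0.43
[ 525. -183.  200.] 0.78
[589. -91.  49.] 0.6
[529. -70.  47.] 0.52
side -60 130 [ 523.6593327  -196.72771409  145.56359531] [ 505.70244728 -201.32912537  138.87314832] [ 543.31778885 -181.29318726  149.99893299]
side -45 185 [ 524.35817047 -196.44890406  158.22434487] [ 505.8873806  -201.32302539  151.10255754] [ 544.6458477  -182.52270285  165.03587823]
side -30 201 [ 524.56002267 -196.12975211  173.09009229] [ 506.13016883 -201.31483794  166.06853562] [ 544.56367413 -182.51041185  179.97735927]
side -15 212 [ 524.54787976 -195.96317983  188.05682654] [ 506.39766547 -200.96553321  181.13350213] [ 544.3339244  -182.54083486  195.03386274]
top -60 22 [ 519.51689955 -159.18739413  144.82087439] [ 507.3465061  -172.66856846  138.16878197] [ 533.52018781 -157.10052453  149.76921864]
top -45 30 [ 517.04216313 -159.71546882  156.88367047] [ 507.24388803 -178.99097264  151.10355159] [ 533.10825415 -157.0802288   164.97719118]
top -30 23 [ 515.67994022 -160.81509211  173.98402022] [ 508.47767633 -170.33888538  166.63525004] [ 526.85758973 -156.95867634  179.96658245]
top -15 18 [ 514.3979094  -161.37435088  188.60685375] [ 508.22979357 -170.92612022  183.72110636] [ 524.28234438 -156.60854581  194.14879865]
```

View pics/carry.png

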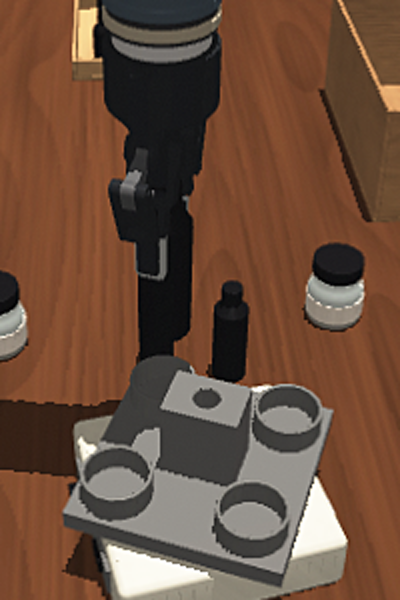

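The bottle hangs upright in the gripper above the carrier's near-left cup, cup1, at about (163,375) in the crop. Aligning with it now.

arm_command(
  targets=[
    [-0.1,-0.5,0,0,0,0,3.5],
    [-0.1,-0.6,-1,0,0,0,3.5],
    [0,0,-1.5,0,0,0,3.5],
    [0,0,-1.2,0,0,0,3.5],
    [0,0,0,0,0,0,3.5],
    [0,0,0,0,0,0,3.5],
    [0,0,0,0,0,0,3.5],
  ],
)

```text
clock: 15.85
ee_pos: [524.9, -188.2, 166.5]
orientation: [[0.926, -0.379, 0.0], [-0.379, -0.926, -0.0], [0.0, -0.0, -1.0]]
force: [0.5, 0.2, -1.3]
grip_width: 38.9
gripper_force: 30.6
```

```bash
python3 -c "from h import *;st()"
```

```text
t 15.85 p [ 524.9 -188.2  166.5] yaw_y -112.25 tilt [ 0. -0.] F [ 0.5  0.2 -1.3] M [-0.01 -0.05  0.02] w 38.9 g 30.6 q7 -1.79
```

arm_command(
  targets=[
    [-0.14,-0.08,0,0,0,0,3.5],
    [0,0,-0.6,0,0,0,3.5],
    [0,0,-0.6,0,0,0,3.5],
    [0,0,-0.5,0,0,0,3.5],
    [0,0,0,0,0,0,3.5],
    [0,0,0,0,0,0,3.5],
  ],
)

```text
clock: 16.35
ee_pos: [522.8, -188.9, 148.8]
orientation: [[0.925, -0.379, -0.001], [-0.379, -0.925, 0.0], [-0.001, 0.0, -1.0]]
force: [0.4, 0.2, -0.8]
grip_width: 38.7
gripper_force: 30.6
```

```bash
python3 -c "from h import *;st()"
```

```text
t 16.35 p [ 522.8 -188.9  148.8] yaw_y -112.27 tilt [-0.001  0.   ] F [ 0.4  0.2 -0.8] M [ 0.04 -0.01  0.01] w 38.7 g 30.6 q7 -1.79
```

The foot is inside the cup's rim with no contact. Down about 12 mm to the floor.

arm_command(
  targets=[
    [0.05,0,-0.4,0,0,0,3.5],
    [0,0,-0.4,0,0,0,3.5],
    [0,0,-0.3,0,0,0,3.5],
    [0,0,-0.1,0,0,0,3.5],
    [0,0,0,0,0,0,3.5],
    [0,0,0,0,0,0,3.5],
  ],
)

```text
clock: 16.85
ee_pos: [523.7, -189.1, 137.3]
orientation: [[0.925, -0.379, 0.0], [-0.379, -0.925, -0.0], [0.0, 0.0, -1.0]]
force: [-0.3, 0.4, -1.4]
grip_width: 39.1
gripper_force: 30.6
```

```bash
python3 -c "from h import *;st()"
```

```text
t 16.85 p [ 523.7 -189.1  137.3] yaw_y -112.27 tilt [ 0. -0.] F [-0.3  0.4 -1.4] M [ 0.02 -0.02 -0.  ] w 39.1 g 30.6 q7 -1.8
```

arm_command(
  targets=[
    [0,0,-0.05,0,0,0,3.5],
    [0,0,-0.05,0,0,0,3.5],
    [0,0,0,0,0,0,3.5],
    [0,0,0,0,0,0,3.5],
  ],
)

```text
clock: 17.18
ee_pos: [523.9, -189.1, 136.7]
orientation: [[0.925, -0.379, 0.001], [-0.379, -0.925, -0.0], [0.001, 0.0, -1.0]]
force: [-0.8, -0.3, 2.2]
grip_width: 38.7
gripper_force: 30.7
```

```bash
python3 -c "from h import *;st()"
```

```text
t 17.18 p [ 523.9 -189.1  136.7] yaw_y -112.27 tilt [ 0.001 -0.   ] F [-0.8 -0.3  2.2] M [0.06 0.14 0.01] w 38.7 g 30.7 q7 -1.8
```

The bottle is on the cup floor. I'll release, rise straight up, and check.

arm_command(
  targets=[
    [0,0,0,0,0,0,6],
    [0,0,0,0,0,0,6],
    [0,0,0,0,0,0,6],
    [0,0,0,0,0,0,6],
    [0,0,1,0,0,0,6],
    [0,0,2,0,0,0,6],
    [0,0,3,0,0,0,6],
    [0,0,3,0,0,0,6],
  ],
)

```text
clock: 17.85
ee_pos: [523.1, -188.9, 227.4]
orientation: [[0.925, -0.379, -0.001], [-0.379, -0.925, 0.001], [-0.002, 0.0, -1.0]]
force: [0.9, -0.5, 0.4]
grip_width: 59.9
gripper_force: 0.0
```

arm_command(
  targets=[
    [0,0,3,0,0,0,6],
    [0,2,1,0,0,0,6],
    [0,3,0,0,0,0,6],
    [0,3,0,0,0,0,6],
    [0,3,0,0,0,0,6],
    [0,3,0,0,0,0,6],
    [0,2,0,0,0,0,6],
    [0,0,0,0,0,0,6],
  ],
)

```text
clock: 18.52
ee_pos: [523.6, -23.2, 267.5]
orientation: [[0.929, -0.371, 0.001], [-0.371, -0.929, 0.002], [0.0, -0.003, -1.0]]
force: [-0.1, 0.7, -0.0]
grip_width: 60.0
gripper_force: 0.0
```

```bash
python3 - <<'E'
from h import *
st()
c=camera("side"); save(c,"end.png",(230,180,430,430),2.4)
t=camera("top"); W=world(t)
for cc in(c,t): print([(np.round(r["location"]).tolist(),round(r["conf"],2)) for r in mark_of("bottle_foot",cc)[:3]])
P=W[(np.hypot(W[...,0]-523.5,W[...,1]+189)<30)&(W[...,2]>195)]; print("cap",len(P),np.median(P,axis=0),P[:,2].max())
P=W[(np.hypot(W[...,0]-550.5,W[...,1]+254.5)<45)&(W[...,2]>128)&(W[...,2]<145)]; print("boss",np.median(P,axis=0))
E
```

```text
t 18.52 p [523.6 -23.2 267.5] yaw_y -111.78 tilt [0.001 0.002] F [-0.1  0.7 -0. ] M [ 0.05 -0.01  0.01] w 60.0 g 0.0 q7 -2.06
[([523.0, -188.0, 72.0], 0.58), ([587.0, -92.0, -2.0], 0.55), ([552.0, -258.0, 107.0], 0.45)]
[]
cap 68 [ 524.48157506 -195.95322888  201.57831064] 203.7933062266593
boss [ 550.61058777 -254.82887465  135.35351502]
```

View pics/end.png

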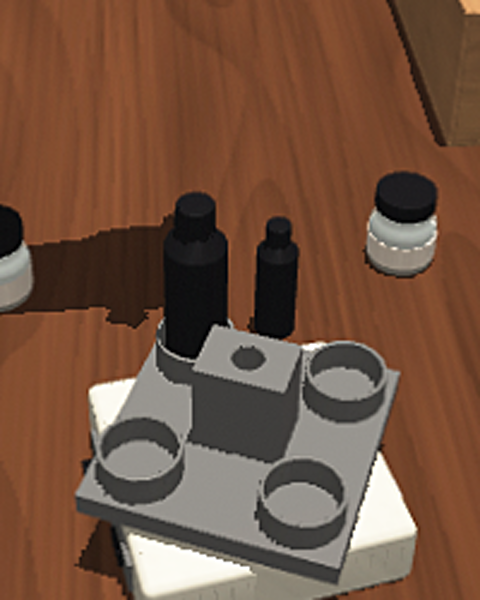

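The picture shows the bottle standing upright in cup1, at about (195,270) in the crop. The cap is at 202 mm (72 + 130), the carrier is flat and the jars are untouched. I'll hand it in after a short settle.

arm_command(
  targets=[
    [0,0,0,0,0,0,6],
    [0,0,0,0,0,0,6],
    [0,0,0,0,0,0,6],
    [0,0,0,0,0,0,6],
  ],
)

```text
clock: 19.05
ee_pos: [523.6, -29.7, 266.3]
orientation: [[0.925, -0.38, -0.0], [-0.38, -0.925, -0.0], [-0.0, 0.0, -1.0]]
force: [-0.5, 0.1, 0.1]
grip_width: 59.7
gripper_force: 0.0
```

```bash
python3 -c "from workcell import *;print(finish_job())"
```

```text
the job is handed in; nothing more can be done
None
```

I seated the carrier flat on the turntable over its key, stood the tall bottle upright in cup1 and let go, and never touched the jars; the job was handed in at about 19 s, and `finish_job()` gave no verdict.

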